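Half-aperture exposure of a sample on a light-exposure bench

TASK

Prepare the light exposure: first stand the amber filter beaker in the round black holder in front of the lamp, then stand the clear sample beaker inside the amber one, both upright and fully down, set down rather than dropped. Only then take the black ribbed grip of the lamp's spring-closed shutter and slide it to half open (red pointer at the long red middle mark), never past the three-quarter mark, and finish while still holding it there, because it springs shut when let go. Leave the other things on the desk where they are.

Things in the scene. Friction and masses are not known exactly. Their poses are not given: they have to be found in the camera images.
- exposure_bench: Light-exposure bench, fixed: aluminium plate 225 x 220 mm, top 12 mm above the desk. Origin on the desk under its centre; x to the back (away from the robot at yaw 0), y to the left along the shutter's slide, z up. Grey lamp house at x 40 to 112, y -78 to 78 mm, 95 mm high; the shutter runs on its front (-x) face, brass spring barrel at its left. Round holder in front, at (-65, -30) mm.
- holder_floor (a point): Centre of the inner floor of the round black holder, 17 mm above the desk. The holder is an upright cup of 66 mm inner and 76 mm outer diameter; its rim is 14 mm above this point. Axes as the bench's.
- filter_beaker: Amber filter beaker, loose, upright on the desk: straight round cup of 58 mm outer and 52 mm inner diameter, 60 mm tall, floor 4 mm thick, about 0.09 kg. Origin at the centre of its underside, z up to the mouth.
- sample_beaker: Clear glass sample beaker with a blue disc set in its bottom, loose, upright on the desk: straight round cup of 44 mm outer and 39 mm inner diameter, 88 mm tall, about 0.07 kg. Origin at the centre of its underside, z up to the mouth.
- shutter (a joint): Travel of the shutter in m: 0 closed, 0.025 half open (pointer at the long red mark), 0.0375 at the three-quarter mark, 0.050 fully open. It opens to the bench's +y. A spring pushes it shut with 3.6 N when closed, 8.1 N at half and 12.6 N fully open (180 N/m); it closes by itself when let go.
- shutter_grip (a point): Centre of the shutter's upright black ribbed grip, moves with the shutter: 16 mm along the bench's x, 12 mm along its y, 36 mm tall, its top 132 mm and its underside 96 mm above the desk; free on both y sides and above. Closed, it is at (33, -30) mm in the bench's frame.
- green_dropper: Bystander: white dropper bottle with a green tip, 27 mm thick, 78 mm tall. Origin at the centre of its underside.
- orange_dropper: Bystander: white dropper bottle with an orange tip, 27 mm thick, 78 mm tall. Origin at the centre of its underside.
- marker: Bystander: black marker standing upright, 22 mm thick, 95 mm tall. Origin at the centre of its underside.
- pc_tower: Fixed obstacle: black computer tower at the back right, 265 mm along x, 115 mm along y, 350 mm tall, not turned. Origin at the centre of its underside. The arm starts to the right of it and must pass in front of it (nearer the robot) or above.
Not all that is in view belongs to the job. What is meant by the sample_beaker is not yellow, and is the smaller of those in its own colour. Several things have the shape of the filter_beaker; the one meant has the colours described above.

How it is judged (in metres and radians):
On the way, in this order (a step that is already met when the one before it is completed fails the run):
1. the amber filter beaker stands fully down in the round holder (horizontal distance between filter_beaker and holder_floor below 0.007 m and z of filter_beaker in the frame of holder_floor below 0.004 m and angle between filter_beaker's own z axis and vertical below 0.1 rad), for 0.2 s.
2. the sample beaker stands fully down inside the filter beaker (horizontal distance between sample_beaker and filter_beaker below 0.007 m and z of sample_beaker in the frame of filter_beaker below 0.008 m and angle between sample_beaker's own z axis and vertical below 0.1 rad), for 0.2 s.
3. the shutter is held at half travel (value of joint shutter between 0.02 and 0.03 m and contact force between the fingers and shutter above 3 N), for 0.5 s.
At the end, for the whole second after the job is handed in: The robot's fingers hold the shutter still at half travel (25 mm, 5 mm either way, contact force over 3 N) while the filter beaker stands upright and fully down in the holder and the sample beaker upright and fully down inside it, both untouched by the robot (all of step 1 and all of step 2 and all of step 3 and contact force between the arm and filter_beaker below 0.1 N and contact force between the arm and sample_beaker below 0.1 N and velocity of joint shutter between -0.01 and 0.01 m/s); the arm keeps its last pose, push and grip.
It fails at once if the shutter is opened while the sample beaker does not stand in the filter beaker (value of joint shutter above 0.01 m and (horizontal distance between sample_beaker and filter_beaker above 0.01 m or z of sample_beaker in the frame of filter_beaker above 0.012 m)).
It fails at once if the shutter is opened past the three-quarter mark (value of joint shutter above 0.039 m).
It fails at once if a beaker is dropped or thrown ((contact force between the fingers and filter_beaker below 0.05 N and linear speed of filter_beaker above 0.5 m/s) or (contact force between the fingers and sample_beaker below 0.05 N and linear speed of sample_beaker above 0.5 m/s)).
It fails at once if a beaker is tipped over (angle between any of filter_beaker, sample_beaker's own z axis and vertical above 0.8 rad).
It fails at once if a bystander is moved (distance of any of green_dropper, orange_dropper, marker from where it was at the start of the episode above 0.03 m).
It also fails if it takes over 72 s, if anything falls off the work surface, if the arm or the gripper's body presses on something with over 40 N, if the wrist force passes 120 N, or if a joint passes its speed limit or range.

ROBOT

A 6-joint arm with a two-finger parallel gripper is mounted at the origin on a cart in front of the work surface, level with it; the furniture and walls round the work are solid. World frame = base frame: x ahead of the robot, y to its left, z up, the work surface at z = 0. Lengths are in mm, angles in rad, forces in N, time in s.
With the tool pointing down it reaches from about 350 to 975 mm from the base axis. Payload 7.1 kg.
Tool frame: the origin (TCP) lies at the very end of the fingers, on their centre line; the grasp point (between the pads) lies 19 mm behind it; x points along the fingers, y is the direction in which the jaws open and shut, and the axes are right-handed (so a half turn about x gives the same grasp; the last joint's range is limited). The gripper opens to 88 mm and grips with 3 to 60 N. Pads are 20 mm wide; open, the fingers measure 115 mm over their backs; the gripper's body (75 mm by 178 mm) begins 61 mm behind the grasp point.
Start: joints at [1.178, 0.423, 1.63, -0, 1.089, -0.019], TCP at [228.19, 581.837, 222.675] pointing down, gripper open.
Joint ranges: [-3, 3], [-0.9, 2.11], [0.09, 2.58], [-1.31, 4.45], [0.11, 2.69], [-2.54, 2.54]. Speed limits (rad/s): [2.39, 2.39, 3.01, 3.14, 3.14, 3.14].

INTERFACE

Orientations are given as a rotation vector (axis times angle).
In Python, from workcell import ctrl gives the robot as it stands. The module is installed in compiled form; this text tells all that it offers.
- The arm moves only by the tool carry_out, never from a script. Its argument "commands" is a list of rows, each a list of 6 numbers: the shift along the tool's x, y, z in m, then the turn, a rotation vector about the tool's x, y, z in degrees. In form: [[tx, ty, tz, rx, ry, rz], ...]. A call has 1 to 8 rows; each row shifts and turns the pose as measured when the row begins, along the tool's axes as they then stand; what a row does not reach is not made up. A row lasts 1/8 s, in which the tool goes at most 62.5 mm and 10.7 degrees, less where a joint would pass 70% of its speed; a pose out of reach is approached as far as the arm can. A call with a gripper value outside its range is refused whole. "grip" is the closure, from 0 (fully open) to 1 (shut), set as the call begins (left out, the last holds). The fingers move at their own pace and stop on an object; the grip force is fixed at half the most. Time passes only in rows, so rows that do not move let the fingers close. It gives the time, the measured TCP pose, the force and the opening at its end, in the units of the state.
- ctrl.get_obs(): the state, without advancing time (a new reading comes with each control period).
- ctrl.get_image(name): name is "side" or "top" or "wrist"; returns a dict with "pixels" (480x640x3 uint8, blue, green, red), "intrinsics" (3x3 intrinsics, pixels), "rvec" (rotation vector, rad) and "tvec" (3), from world to camera coordinates, as OpenCV has them. Camera axes: x right, y down, z forward; pixel columns grow to the right and rows downward; lengths in mm; the calibration is good to about 2 mm. A picture is of the moment at which its call begins. There is no depth.
- ctrl.close_job(): hands the job in, once; it reports no verdict.
The state is a dict: "t": time; "qpos": joint angles; "qvel": joint speeds; "joint_torque": joint torques, N m; "ee_pos": TCP position; "orientation": TCP orientation; "ft_force": force on the tool from outside, world axes, zero at the start; "moment": the same for the moment, N m; "width": finger opening in mm.
Only numpy, scipy, OpenCV 4.12 (cv2) and the standard library are available. Lean on these libraries where they do the work, as an engineer would, in place of code of your own. Each camera call takes 0.05 s, during which the arm holds its last target. There are 200 camera calls.

## Working session

There is one attempt and no reset: what is moved stays moved. The work goes in short steps, Python scripts to look and compute and a tool call to move; the robot and the scene stay as the last step left them, time stands still between calls to the robot, and variables do not carry over. Pictures are saved under pics/ and viewed, about 8 in all and at most 12, crops included, and the job is handed in when it is done.

Besides the shell and the picture viewer there is one more tool, called after ">>>" as name(argument=value, ...), one argument or row to a line, values as JSON. carry_out: Moves the arm, as the interface text tells. Its arguments: {"type":"object","properties":{"commands":{"type":"array"},"grip":{"type":"number"}},"required":["commands"]}

```bash
mkdir -p pics; cat > h.py <<'E'
import numpy as np, cv2, pickle
from workcell import ctrl
def shot(n,f):
    d=ctrl.get_image(n); pickle.dump(d,open(f'pics/{f}.pkl','wb')); cv2.imwrite(f'pics/{f}.png',d['pixels']); return d
def load(f): return pickle.load(open(f'pics/{f}.pkl','rb'))
def ray(d,u,v):
    R=cv2.Rodrigues(np.array(d['rvec'],float))[0]; t=np.array(d['tvec'],float).ravel()
    return -R.T@t, R.T@np.linalg.solve(np.array(d['intrinsics'],float),[u,v,1.])
def atz(d,u,v,z):
    c,r=ray(d,u,v); return c+r*(z-c[2])/r[2]
def proj(d,p):
    return cv2.projectPoints(np.array(p,float).reshape(-1,1,3),np.array(d['rvec'],float),np.array(d['tvec'],float),np.array(d['intrinsics'],float),None)[0].reshape(-1,2)
E
python3 - <<'E'
from h import *
for n in('side','top'):
    d=shot(n,n+'0'); print(n,ray(d,320,240)[0])
print(ctrl.get_obs())
E
```

```text
side [ 197.99100925 -666.43062353  818.92462496]
top [ 267.06727273   31.59107151 1115.8413044 ]
{'t': 0.1, 'qpos': array([ 1.17800675e+00,  4.23744883e-01,  1.63062617e+00,  2.97416835e-05,
        1.08860330e+00, -1.89993757e-02]), 'qvel': array([ 0.00034159,  0.00059096, -0.00237468,  0.00068506,  0.00082887,
        0.0009367 ]), 'joint_torque': array([-4.68903363e-05, -5.45616996e+01, -2.74326807e+01,  6.46069064e-02,
        1.87919964e-02,  4.76929962e-07]), 'ee_pos': array([227.98818694, 581.38203588, 221.98668469]), 'orientation': array([ 0.2922249 ,  1.55113609, -0.29435119]), 'ft_force': array([ 0.08537015, -1.10817716,  0.4901111 ]), 'moment': array([-0.04012505, -0.01551218,  0.0445399 ]), 'width': 87.48428543110016}
```

View pics/top0.png

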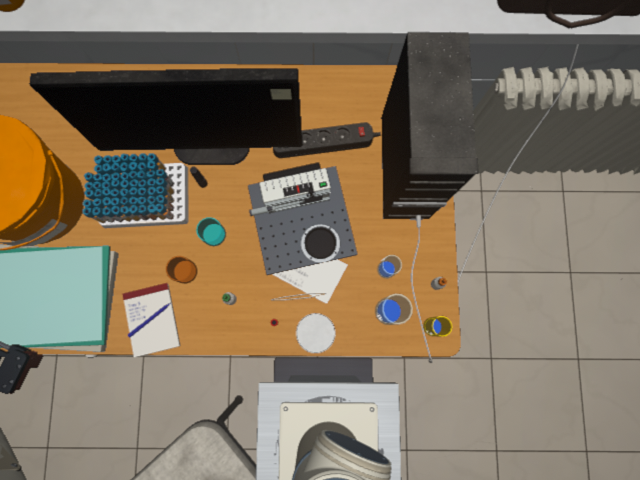

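View pics/side0.png

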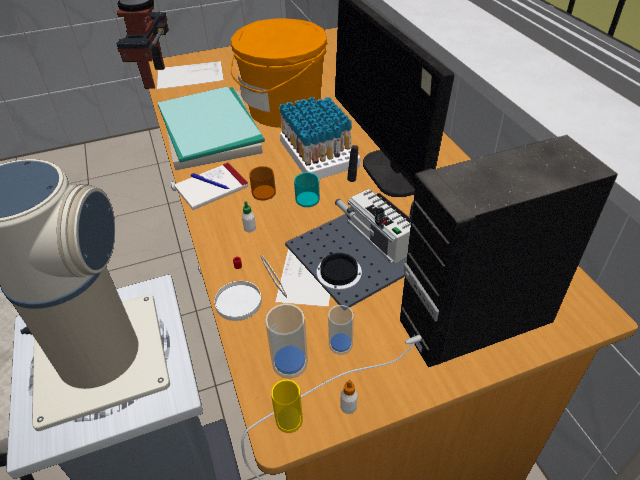

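Top view. Candidates for the filter: amber (182,270), teal (211,231) and the yellow tinted glass (438,326); I choose the amber one. Candidates for the sample: small clear (390,266), large clear (393,309) and the yellow glass (438,326); I choose the small clear one. The holder is at (321,243). The droppers are at (229,298) and (439,283), and the marker is at (199,178).

```bash
python3 - <<'E'
from h import *
p=load('top0')['pixels']
f=lambda x,y,w,h,k:cv2.resize(p[y:y+h,x:x+w],None,fx=k,fy=k,interpolation=cv2.INTER_CUBIC)
a=f(240,155,130,130,4); b=np.vstack([f(150,220,65,65,4),f(360,235,65,65,4)])
cv2.imwrite('pics/crop1.png',np.hstack([a,b]))
E
```

```text
(no output)
```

View pics/crop1.png

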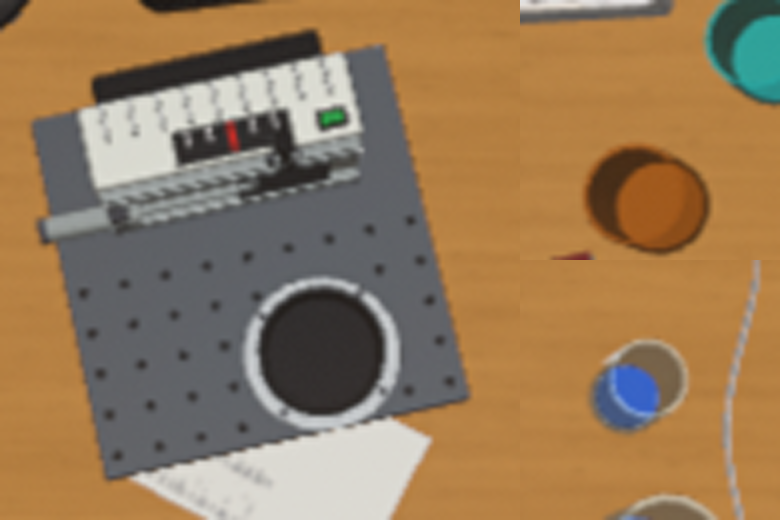

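Crop: the bench plate corners are at (33,122), (384,46), (468,398) and (108,480). The holder ring centre is at (322,354). The amber mouth is at (648,199), and the clear one, with its blue bottom, has its mouth at (648,380). Both choices fit the description.

```bash
python3 - <<'E'
from h import *
d=load('top0'); s=load('side0')
T=lambda cx,cy,ox,oy,x0=0,y0=0:((cx-x0+.5)/4-.5+ox,(cy-y0+.5)/4-.5+oy)
C=[atz(d,*T(x,y,240,155),12) for x,y in[(33,122),(384,46),(468,398),(108,480)]]
C=np.array(C); print(C.round(1)); print('sides',[np.linalg.norm(C[i]-C[i-1]).round(1) for i in range(4)])
bc=C.mean(0); vx=(C[0]+C[1]-C[2]-C[3]); yaw=np.arctan2(vx[1],vx[0]); vy=C[0]+C[3]-C[1]-C[2]; print('bench',bc,np.degrees(yaw),np.degrees(np.arctan2(-vy[0],vy[1])))
R=np.array([[np.cos(yaw),-np.sin(yaw)],[np.sin(yaw),np.cos(yaw)]])
h=atz(d,*T(322,354,240,155),31); print('holder seen',h,'dia',np.linalg.norm(atz(d,*T(244,354,240,155),31)-atz(d,*T(400,354,240,155),31)),'pred',bc[:2]+R@[-65,-30],'grip',bc[:2]+R@[33,-30])
a=atz(d,*T(648,199,150,220,520),60); print('amber',a,'dia',np.linalg.norm(atz(d,*T(585,199,150,220,520),60)-atz(d,*T(710,199,150,220,520),60)))
print(' floor',atz(d,*T(662,205,150,220,520),4))
m=atz(d,*T(648,380,360,235,520,260),88); b=atz(d,*T(626,397,360,235,520,260),2); print('sample',m,b)
for n,p in[('amb',[*a[:2],60]),('samp',[*m[:2],88]),('hold',[*h[:2],31])]: print(n,proj(s,p))
for n,q,z in[('grn',(229,298),78),('org',(439,283),78),('mk',(199,178),60),('bigclear',(394,309),60)]: print(n,atz(d,*q,z)[:2].round())
from scipy.spatial.transform import Rotation as Ro
print(Ro.from_rotvec(ctrl.get_obs()['orientation']).as_matrix().round(3))
E
```

```text
[[610.2 195.5  12. ]
 [659.9 -16.7  12. ]
 [443.3 -66.1  12. ]
 [393.2 144.6  12. ]]
sides [np.float64(222.9), np.float64(218.0), np.float64(222.2), np.float64(216.5)]
bench [526.65910121  64.33383555  12.        ] 13.02330796647014 13.281766422146061
holder seen [465.48550696  20.202396    31.        ] dia 90.62589198013829 pred [470.09142271  20.45789967] grip [565.57071316  42.54194587]
amber [398.04620654 330.36653694  60.        ] dia 70.00920303966238
 floor [401.49938134 337.75587008   4.        ]
sample [ 408.53141386 -135.57172978   88.        ] [ 410.14315826 -136.35162197    2.        ]
amb [[259.28468565 175.22147497]]
samp [[338.08391658 314.33138175]]
hold [[335.50459514 266.00549162]]
grn [334. 218.]
org [ 370. -240.]
mk [612. 302.]
bigclear [ 314. -143.]
[[-0.001  0.365  0.931]
 [-0.001  0.931 -0.365]
 [-1.    -0.001 -0.   ]]
```

```bash
cat >> h.py <<'E'
from scipy.spatial.transform import Rotation as Ro
def plan(tgt,jaw,n):
    """print n rows to reach TCP tgt (mm), tool straight down, jaw axis at angle jaw (deg)"""
    o=ctrl.get_obs(); p=np.array(o['ee_pos']); R=Ro.from_rotvec(o['orientation'])
    j=np.radians(jaw); y=[np.cos(j),np.sin(j),0]; x=[0,0,-1]
    G=Ro.from_matrix(np.array([x,y,np.cross(x,y)]).T); rv=(R.inv()*G).as_rotvec()
    st=(np.array(tgt)-p)/n
    for i in range(n):
        Ri=R*Ro.from_rotvec(rv*i/n); print([*(Ri.inv().apply(st)/1000).round(4).tolist(),*np.degrees(rv/n).round(2).tolist()],',')
    print('pos',p.round(1),'F',np.round(o['ft_force'],1),'w',round(o['width'],1),'t',o['t'])
E
python3 -c "
from h import *
plan([395,337,200],103,8)"
```

```text
[0.0028, -0.0208, 0.0306, -4.3, -0.0, 0.01] ,
[0.0028, -0.023, 0.0289, -4.3, -0.0, 0.01] ,
[0.0028, -0.0252, 0.0271, -4.3, -0.0, 0.01] ,
[0.0028, -0.0271, 0.0252, -4.3, -0.0, 0.01] ,
[0.0028, -0.0289, 0.0231, -4.3, -0.0, 0.01] ,
[0.0028, -0.0306, 0.0208, -4.3, -0.0, 0.01] ,
[0.0028, -0.0321, 0.0185, -4.3, -0.0, 0.01] ,
[0.0028, -0.0334, 0.016, -4.3, -0.0, 0.01] ,
pos [228.  581.4 222. ] F [ 0.1 -1.1  0.5] w 87.5 t 0.1
```

>>> carry_out(
  commands=[
    [0.003,-0.021,0.031,-4.3,0,0],
    [0.003,-0.023,0.029,-4.3,0,0],
    [0.003,-0.025,0.027,-4.3,0,0],
    [0.003,-0.027,0.025,-4.3,0,0],
    [0.003,-0.029,0.023,-4.3,0,0],
    [0.003,-0.031,0.021,-4.3,0,0],
    [0.003,-0.032,0.018,-4.3,0,0],
    [0.003,-0.033,0.016,-4.3,0,0],
  ],
  grip=0,
)

```text
t: 1.1
ee_pos: [399.2, 331.8, 195.1]
orientation: [-0.2, 1.565, 0.194]
ft_force: [-0.4, -0.2, 0.0]
width: 87.8
```

```bash
python3 -c "
from h import *
plan([400,337,130],103.1,4)
d=shot('wrist','w1'); print(ray(d,320,240))
for z in(60,0): print(proj(d,[400,337,z]))"
```

```text
[0.0163, 0.0013, 0.0006, 0.32, -0.05, 0.05] ,
[0.0163, 0.0013, 0.0006, 0.32, -0.05, 0.05] ,
[0.0163, 0.0012, 0.0005, 0.32, -0.05, 0.05] ,
[0.0163, 0.0012, 0.0005, 0.32, -0.05, 0.05] ,
pos [399.2 331.8 195.1] F [-0.4 -0.2  0. ] w 87.8 t 1.1
(array([318.94485709, 311.18742656, 358.05642669]), array([ 0.30420813,  0.06837443, -0.95025073]))
[[329.13885663 225.6910078 ]]
[[328.2699532  209.37933793]]
```

View pics/w1.png

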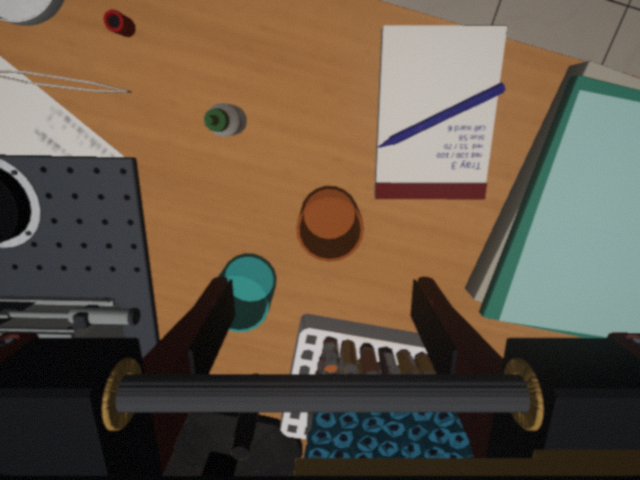

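Wrist view: the amber mouth is centred at about (330,228), where I predicted (329,226). Teal's edge at (248,283) is clear of the jaw line. Descending.

>>> carry_out(
  commands=[
    [0.025,0.002,0.001,0.4,0,0],
    [0.025,0.002,0.001,0.4,0,0],
    [0.025,0,0.001,0.4,0,0],
    [0.025,0,0,0,0,0],
    [0.02,0,0,0,0,0],
    [0.01,0,0,0,0,0],
  ],
)

```text
t: 1.9
ee_pos: [403.3, 331.9, 60.8]
orientation: [-0.182, 1.566, 0.174]
ft_force: [0.2, 1.1, -0.4]
width: 87.8
```

```bash
python3 -c "
from h import *
plan([402,336,25],103.1,3)"
```

```text
[0.0119, 0.0015, -0.0001, -0.04, -0.07, 0.09] ,
[0.0119, 0.0015, -0.0001, -0.04, -0.07, 0.09] ,
[0.0119, 0.0015, -0.0001, -0.04, -0.07, 0.09] ,
pos [403.3 331.9  60.8] F [ 0.2  1.1 -0.4] w 87.8 t 1.9
```

>>> carry_out(
  commands=[
    [0.012,0.002,0,0,0,0],
    [0.012,0.002,0,0,0,0],
    [0.01,0.001,0,0,0,0],
    [0.003,0.001,0,0,0,0],
  ],
)

```text
t: 2.4
ee_pos: [402.0, 338.4, 21.9]
orientation: [-0.182, 1.566, 0.174]
ft_force: [-0.1, -0.1, -1.0]
width: 87.4
```

>>> carry_out(
  commands=[
    [0,0,0,0,0,0],
    [0,0,0,0,0,0],
    [0,0,0,0,0,0],
    [0,0,0,0,0,0],
    [0,0,0,0,0,0],
    [0,0,0,0,0,0],
  ],
  grip=0.6,
)

```text
t: 3.15
ee_pos: [402.5, 338.7, 22.7]
orientation: [-0.181, 1.565, 0.174]
ft_force: [-0.4, 0.2, -0.7]
width: 57.6
```

>>> carry_out(
  commands=[
    [-0.015,0,0,0,0,0],
    [-0.025,0,0,0,0,0],
    [-0.03,0,0,0,0,0],
    [-0.03,0,0,0,0,0],
    [-0.015,0,0,0,0,0],
  ],
)

```text
t: 3.78
ee_pos: [402.0, 338.8, 143.3]
orientation: [-0.181, 1.566, 0.174]
ft_force: [0.3, -0.2, -0.8]
width: 57.9
```

```bash
python3 -c "
from h import *
plan([469.5,20.3,140],103.1,8)"
```

```text
[0.0006, -0.0407, -0.0007, -0.02, -0.02, 0.03] ,
[0.0006, -0.0407, -0.0007, -0.02, -0.02, 0.03] ,
[0.0006, -0.0407, -0.0007, -0.02, -0.02, 0.03] ,
[0.0005, -0.0407, -0.0007, -0.02, -0.02, 0.03] ,
[0.0005, -0.0407, -0.0007, -0.02, -0.02, 0.03] ,
[0.0005, -0.0407, -0.0008, -0.02, -0.02, 0.03] ,
[0.0005, -0.0407, -0.0008, -0.02, -0.02, 0.03] ,
[0.0004, -0.0407, -0.0008, -0.02, -0.02, 0.03] ,
pos [402.  338.8 143.3] F [ 0.3 -0.2 -0.8] w 57.9 t 3.775
```

>>> carry_out(
  commands=[
    [0,-0.025,-0.001,0,0,0],
    [0,-0.041,-0.001,0,0,0],
    [0,-0.045,-0.001,0,0,0],
    [0,-0.045,-0.001,0,0,0],
    [0,-0.045,-0.001,0,0,0],
    [0,-0.045,-0.001,0,0,0],
    [0,-0.041,-0.001,0,0,0],
    [0,-0.025,-0.001,0,0,0],
  ],
)

```text
t: 4.78
ee_pos: [466.3, 26.3, 147.8]
orientation: [-0.183, 1.561, 0.179]
ft_force: [0.9, -0.2, -0.9]
width: 57.4
```

```bash
python3 - <<'E'
from h import *
plan([469.5,20.3,140],103.1,2)
d=shot('wrist','w2'); o=ctrl.get_obs(); p=o['ee_pos']
print('holder pred rim',proj(d,[469.5,20.3,31]),'floor',proj(d,[469.5,20.3,17]),'grip',proj(d,[565.6,42.5,132]),'beaker bottom',proj(d,[p[0],p[1],p[2]-22.7]))
E
```

```text
[0.0039, -0.0033, 0.0009, 0.06, 0.06, 0.07] ,
[0.0039, -0.0033, 0.0009, 0.06, 0.06, 0.07] ,
pos [466.3  26.3 147.8] F [ 0.9 -0.2 -0.9] w 57.4 t 4.775
holder pred rim [[315.18901121 230.68188548]] floor [[315.54407568 225.79512741]] grip [[311.9814561  430.15750106]] beaker bottom [[320.29437156 277.75618357]]
```

View pics/w2.png

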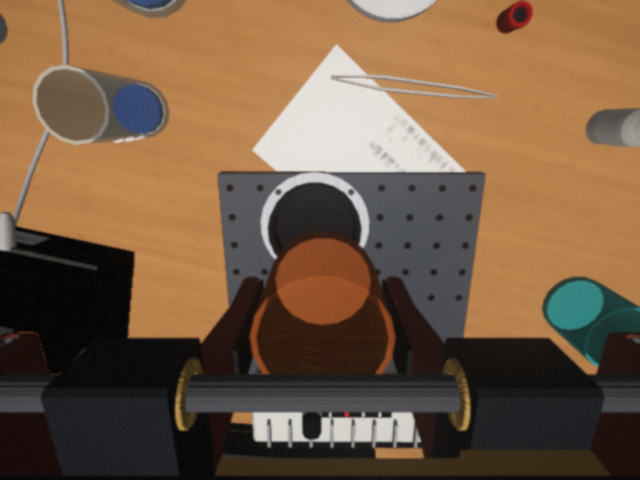

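Wrist view: the holder ring centre is at (315.5,226), as predicted. The held amber bottom is at about (324,280) against (320,278), about 1 to 2 mm off, which is within the 4 mm clearance. Moving over the holder.

>>> carry_out(
  commands=[
    [0.012,-0.0045,0.001,0,0,0],
    [0.02,-0.003,0,0,0,0],
    [0.02,-0.001,0,0,0,0],
    [0.012,0,0,0,0,0],
  ],
)

```text
t: 5.32
ee_pos: [469.9, 17.4, 81.2]
orientation: [-0.184, 1.56, 0.179]
ft_force: [-0.5, 0.1, -1.4]
width: 57.6
```

```bash
python3 - <<'E'
from h import *
plan([469.2,19.5,60],103.1,2)
E
```

```text
[0.0106, 0.0011, -0.0001, 0.07, 0.09, 0.09] ,
[0.0106, 0.0011, -0.0001, 0.07, 0.09, 0.09] ,
pos [469.9  17.4  81.2] F [-0.5  0.1 -1.4] w 57.6 t 5.325
```

>>> carry_out(
  commands=[
    [0.008,0.001,0,0,0,0],
    [0.008,0.001,0,0,0,0],
    [0.003,0,0,0,0,0],
    [0,0,0,0,0,0],
  ],
)

```text
t: 5.82
ee_pos: [469.0, 20.6, 60.4]
orientation: [-0.185, 1.561, 0.181]
ft_force: [-0.3, -0.4, -0.3]
width: 57.7
```

```bash
python3 - <<'E'
from h import *
plan([469.2,19.5,40],103.1,3)
E
```

```text
[0.0068, -0.0003, -0.0, 0.08, 0.04, 0.06] ,
[0.0068, -0.0004, -0.0, 0.08, 0.04, 0.06] ,
[0.0068, -0.0004, -0.0, 0.08, 0.04, 0.06] ,
pos [469.   20.6  60.4] F [-0.3 -0.4 -0.3] w 57.7 t 5.825
```

>>> carry_out(
  commands=[
    [0.006,-0.0005,0,0,0,0],
    [0.006,0,0,0,0,0],
    [0.003,0,0,0,0,0],
    [0.002,0,0,0,0,0],
    [0.001,0,0,0,0,0],
  ],
)

```text
t: 6.45
ee_pos: [469.9, 19.9, 41.9]
orientation: [-0.185, 1.559, 0.18]
ft_force: [0.4, 0.8, -0.3]
width: 57.7
```

>>> carry_out(
  commands=[
    [0.0015,0,0,0,0,0],
    [0.001,0,0,0,0,0],
    [0.001,0,0,0,0,0],
    [0,0,0,0,0,0],
  ],
)

```text
t: 6.95
ee_pos: [470.3, 19.9, 39.7]
orientation: [-0.185, 1.558, 0.18]
ft_force: [0.0, 0.5, -0.6]
width: 57.7
```

>>> carry_out(
  commands=[
    [0.001,0,0,0,0,0],
    [0.001,0,0,0,0,0],
    [0,0,0,0,0,0],
  ],
)

```text
t: 7.32
ee_pos: [470.7, 19.9, 39.6]
orientation: [-0.185, 1.558, 0.18]
ft_force: [-0.8, 0.3, -1.7]
width: 57.8
```

>>> carry_out(
  commands=[
    [0.002,0,-0.0005,0,0,0],
    [0.001,0,0,0,0,0],
  ],
)

```text
t: 7.58
ee_pos: [471.3, 20.1, 39.2]
orientation: [-0.186, 1.555, 0.181]
ft_force: [-6.2, -1.6, 17.2]
width: 57.5
```

Contact at the expected height (39.6 predicted, 39.2 measured). Release and lift.

>>> carry_out(
  commands=[
    [0,0,0,0,0,0],
    [0,0,0,0,0,0],
    [0,0,0,0,0,0],
    [0,0,0,0,0,0],
  ],
  grip=0,
)

```text
t: 8.07
ee_pos: [471.6, 20.1, 38.9]
orientation: [-0.186, 1.555, 0.181]
ft_force: [-0.7, 0.6, -0.8]
width: 87.3
```

>>> carry_out(
  commands=[
    [-0.01,0,0,0,0,0],
    [-0.025,0,0,0,0,0],
    [-0.04,0,0,0,0,0],
    [-0.045,0,-0.01,0,0,0],
    [-0.03,0,-0.02,0,0,0],
    [-0.01,0,-0.02,0,0,0],
  ],
)

```text
t: 8.82
ee_pos: [421.1, 8.7, 205.3]
orientation: [-0.186, 1.555, 0.181]
ft_force: [-0.7, 0.2, 1.2]
width: 87.5
```

```bash
python3 - <<'E'
from h import *
plan([409,-136,190],95,8)
d=shot('wrist','w3'); 
for q in([469.5,20.3,77],[469.5,20.3,31],[409,-136,88],[409,-136,0]): print(proj(d,q))
E
```

```text
[0.0019, -0.0172, -0.0057, 1.05, 0.06, 0.03] ,
[0.0019, -0.0173, -0.0054, 1.05, 0.06, 0.03] ,
[0.0019, -0.0174, -0.005, 1.05, 0.06, 0.03] ,
[0.0019, -0.0175, -0.0047, 1.05, 0.06, 0.03] ,
[0.0019, -0.0176, -0.0044, 1.05, 0.06, 0.03] ,
[0.0019, -0.0177, -0.0041, 1.05, 0.06, 0.03] ,
[0.0019, -0.0178, -0.0037, 1.05, 0.06, 0.03] ,
[0.0019, -0.0178, -0.0034, 1.05, 0.06, 0.03] ,
pos [421.1   8.7 205.3] F [-0.7  0.2  1.2] w 87.5 t 8.825
[[323.53194312 278.57843336]]
[[323.58639892 258.96608602]]
[[143.18738045 170.55831043]]
[[184.97590468 158.05438764]]
```

View pics/w3.png

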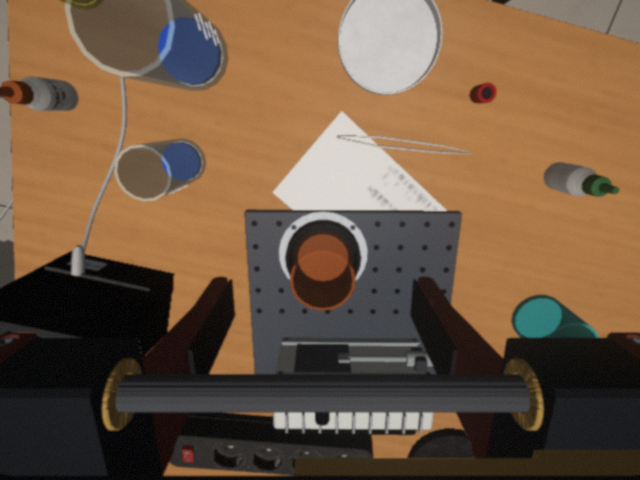

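Wrist view: amber sits in the holder, with its mouth at (323,278) where (323.5,278.6) was predicted. The sample mouth is at (144,171) against (143,170.6). Next, the sample.

>>> carry_out(
  commands=[
    [0,-0.014,-0.0055,1,0,0],
    [0,-0.018,-0.0055,1,0,0],
    [0.002,-0.019,-0.005,1,0,0],
    [0.002,-0.019,-0.005,1,0,0],
    [0.002,-0.019,-0.0045,1,0,0],
    [0.002,-0.018,-0.004,1,0,0],
    [0.002,-0.018,-0.004,1,0,0],
    [0.002,-0.014,-0.0035,1,0,0],
  ],
)

```text
t: 9.88
ee_pos: [406.8, -143.9, 190.6]
orientation: [-0.069, 1.566, 0.066]
ft_force: [0.3, 0.3, -0.3]
width: 87.8
```

```bash
python3 - <<'E'
from h import *
plan([409.5,-136,115],95,5)
d=shot('wrist','w4'); p=d['pixels']
for q in([409.5,-136,88],[409.5,-136,2]): print(proj(d,q))
cv2.imwrite('pics/w4c.png',cv2.resize(p[120:360,200:440],None,fx=2,fy=2))
E
```

```text
[0.0151, 0.0016, 0.0006, -0.01, 0.04, 0.03] ,
[0.0151, 0.0016, 0.0006, -0.01, 0.04, 0.03] ,
[0.0151, 0.0016, 0.0006, -0.01, 0.04, 0.03] ,
[0.0151, 0.0015, 0.0006, -0.01, 0.04, 0.03] ,
[0.0151, 0.0015, 0.0007, -0.01, 0.04, 0.03] ,
pos [ 406.8 -143.9  190.6] F [ 0.3  0.3 -0.3] w 87.8 t 9.875
[[333.187048   237.89998362]]
[[330.91211835 210.74119201]]
```

View pics/w4c.png

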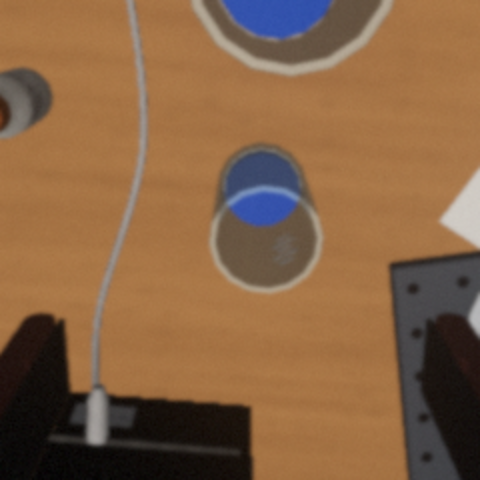

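Crop: the sample mouth is at (333,239) in the full frame, against a prediction of (333,238). Descending to TCP z = 62 at (410,-136).

>>> carry_out(
  commands=[
    [0.018,0.0025,0.001,0,0,0],
    [0.02,0.002,0.001,0,0,0],
    [0.02,0.0015,0.001,0,0,0],
    [0.018,0.001,0,0,0,0],
    [0.012,0,0,0,0,0],
    [0,0,0,0,0,0],
  ],
)

```text
t: 10.68
ee_pos: [410.0, -139.1, 98.7]
orientation: [-0.066, 1.567, 0.063]
ft_force: [0.4, -0.2, 1.3]
width: 87.4
```

```bash
python3 - <<'E'
from h import *
plan([410,-136,63],95,3)
E
```

```text
[0.0119, 0.0011, 0.0001, -0.1, 0.04, 0.04] ,
[0.0119, 0.0011, 0.0001, -0.1, 0.04, 0.04] ,
[0.0119, 0.0011, 0.0001, -0.1, 0.04, 0.04] ,
pos [ 410.  -139.1   98.7] F [ 0.4 -0.2  1.3] w 87.4 t 10.675
```

>>> carry_out(
  commands=[
    [0.012,0.002,0,0,0,0],
    [0.012,0.001,0,0,0,0],
    [0.009,0.001,0,0,0,0],
    [0.002,0,0,0,0,0],
    [0,0,0,0,0,0],
  ],
)

```text
t: 11.3
ee_pos: [410.6, -135.3, 62.1]
orientation: [-0.066, 1.566, 0.062]
ft_force: [-0.3, 0.5, 0.2]
width: 87.9
```

>>> carry_out(
  commands=[
    [0,0,0,0,0,0],
    [0,0,0,0,0,0],
    [0,0,0,0,0,0],
    [0,0,0,0,0,0],
    [0,0,0,0,0,0],
    [0,0,0,0,0,0],
    [0,0,0,0,0,0],
  ],
  grip=0.8,
)

```text
t: 12.18
ee_pos: [411.2, -135.5, 62.9]
orientation: [-0.067, 1.564, 0.062]
ft_force: [-0.5, 0.2, -0.5]
width: 43.6
```

>>> carry_out(
  commands=[
    [-0.015,0,0,0,0,0],
    [-0.025,0,0,0,0,0],
    [-0.03,0,0,0,0,0],
    [-0.03,0,0,0,0,0],
    [-0.02,0,0,0,0,0],
    [-0.003,0,0,0,0,0],
  ],
)

```text
t: 12.92
ee_pos: [410.1, -135.0, 193.6]
orientation: [-0.067, 1.563, 0.061]
ft_force: [-0.2, -0.1, -0.6]
width: 43.4
```

```bash
python3 - <<'E'
from h import *
plan([469.5,20,180],103.1,8)
E
```

```text
[0.0017, 0.0187, 0.009, -1.05, 0.04, 0.03] ,
[0.0017, 0.0185, 0.0093, -1.05, 0.04, 0.03] ,
[0.0017, 0.0184, 0.0097, -1.05, 0.04, 0.03] ,
[0.0017, 0.0182, 0.01, -1.05, 0.04, 0.03] ,
[0.0017, 0.018, 0.0103, -1.05, 0.04, 0.03] ,
[0.0017, 0.0178, 0.0107, -1.05, 0.04, 0.03] ,
[0.0017, 0.0176, 0.011, -1.05, 0.04, 0.03] ,
[0.0017, 0.0174, 0.0113, -1.05, 0.04, 0.03] ,
pos [ 410.1 -135.   193.6] F [-0.2 -0.1 -0.6] w 43.4 t 12.925
```

>>> carry_out(
  commands=[
    [0.001,0.014,0.0075,-1,0,0],
    [0.001,0.018,0.009,-1,0,0],
    [0.002,0.019,0.01,-1,0,0],
    [0.002,0.019,0.0105,-1,0,0],
    [0.002,0.019,0.0105,-1,0,0],
    [0.002,0.018,0.011,-1,0,0],
    [0.002,0.018,0.011,-1,0,0],
    [0.001,0.012,0.008,-1,0,0],
  ],
)

```text
t: 13.92
ee_pos: [464.8, 22.4, 173.3]
orientation: [-0.181, 1.569, 0.18]
ft_force: [-0.2, -0.7, -0.9]
width: 43.4
```

```bash
python3 - <<'E'
from h import *
plan([469.5,20,170],103.1,2)
d=shot('wrist','w5'); s=shot('side','s5'); p=ctrl.get_obs()['ee_pos']
print('amber mouth pred',proj(d,[469.5,20.3,77]),'sample bottom',proj(d,[p[0],p[1],p[2]-62.9]),'mouth',proj(d,[p[0],p[1],p[2]+25.1]))
print('side: amber mouth',proj(s,[469.5,20.3,77]),'bottom',proj(s,[p[0],p[1],p[2]-62.9]))
i=np.hstack([cv2.resize(d['pixels'][180:380,220:420],None,fx=2,fy=2),cv2.resize(s['pixels'][150:350,240:440],None,fx=2,fy=2)])
cv2.imwrite('pics/w5c.png',i)
E
```

```text
[0.0016, -0.0017, 0.002, 0.04, -0.16, 0.0] ,
[0.0017, -0.0017, 0.002, 0.04, -0.16, 0.0] ,
pos [464.8  22.4 173.3] F [-0.2 -0.7 -0.9] w 43.4 t 13.925
amber mouth pred [[318.87895986 242.58033231]] sample bottom [[322.79067373 253.37022563]] mouth [[322.99521706 324.16965616]]
side: amber mouth [[337.22081909 249.2237449 ]] bottom [[334.63346995 236.65487711]]
```

View pics/w5c.png

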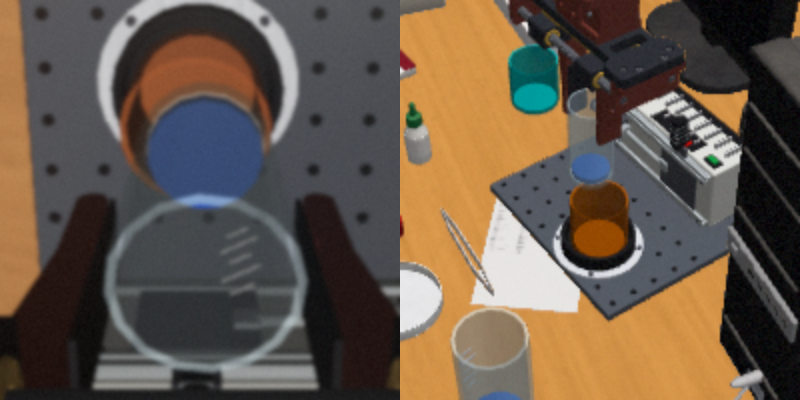

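The composite shows the amber mouth at wrist x ≈ 318 (predicted 319) and the sample bottom at (323,255) against (323,253). All consistent, so I'm centring and lowering.

>>> carry_out(
  commands=[
    [0.002,-0.002,0.003,0,-0.2,0],
    [0.008,-0.001,0.002,0,0,0],
    [0.008,0,0,0,0,0],
    [0,0,0,0,0,0],
  ],
)

```text
t: 14.52
ee_pos: [470.1, 19.1, 153.8]
orientation: [-0.18, 1.566, 0.179]
ft_force: [0.7, -0.7, -1.1]
width: 43.6
```

```bash
python3 - <<'E'
from h import *
plan([469.2,20.2,130],103.1,3)
E
```

```text
[0.0079, 0.0004, -0.0002, -0.0, -0.05, 0.01] ,
[0.0079, 0.0004, -0.0002, -0.0, -0.05, 0.01] ,
[0.0079, 0.0004, -0.0002, -0.0, -0.05, 0.01] ,
pos [470.1  19.1 153.8] F [ 0.7 -0.7 -1.1] w 43.6 t 14.525
```

>>> carry_out(
  commands=[
    [0.008,0.0007,-0.0005,0,0,0],
    [0.01,0.0005,-0.0003,0,0,0],
    [0.01,0,0,0,0,0],
    [0.01,0,0,0,0,0],
    [0.01,0,0,0,0,0],
    [0.01,0,0,0,0,0],
  ],
)

```text
t: 15.28
ee_pos: [469.0, 19.8, 92.1]
orientation: [-0.18, 1.565, 0.179]
ft_force: [-0.0, -0.6, -0.1]
width: 43.4
```

>>> carry_out(
  commands=[
    [0.003,0,0,0,0,0],
    [0.002,0,0,0,0,0],
    [0.001,0,0,0,0,0],
    [0.001,0,0,0,0,0],
  ],
)

```text
t: 15.78
ee_pos: [469.1, 19.8, 84.2]
orientation: [-0.18, 1.566, 0.179]
ft_force: [-0.3, -0.4, -0.7]
width: 43.7
```

>>> carry_out(
  commands=[
    [0.001,0,0,0,0,0],
    [0.001,0,0,0,0,0],
    [0.001,0,0,0,0,0],
  ],
)

```text
t: 16.15
ee_pos: [469.5, 19.8, 83.9]
orientation: [-0.18, 1.564, 0.179]
ft_force: [-4.0, -0.2, 12.8]
width: 43.6
```

Contact at 83.9, exactly the predicted height. Release and retreat.

>>> carry_out(
  commands=[
    [0,0,0,0,0,0],
    [0,0,0,0,0,0],
    [0,0,0,0,0,0],
    [0,0,0,0,0,0],
    [0,0,0,0,0,0],
  ],
  grip=0,
)

```text
t: 16.77
ee_pos: [470.0, 19.8, 84.5]
orientation: [-0.18, 1.563, 0.178]
ft_force: [-0.2, -0.8, -0.0]
width: 87.4
```

>>> carry_out(
  commands=[
    [-0.01,0,0,0,0,0],
    [-0.025,0,0,0,0,0],
    [-0.035,0,0,0,0,0],
    [-0.03,0,0,0,0,0],
    [-0.01,0,0,0,0,0],
    [0,0,0,0,0,0],
  ],
)

```text
t: 17.52
ee_pos: [469.5, 19.9, 199.3]
orientation: [-0.18, 1.563, 0.178]
ft_force: [-0.2, -0.8, 0.1]
width: 87.8
```

```bash
python3 - <<'E'
from h import *
plan([565.6,42.5,190],103.1,4)
d=shot('wrist','w6'); s=shot('side','s6'); t=shot('top','t6')
for n,q in[('smouth',[469.5,20.3,109]),('sbot',[469.5,20.3,21]),('amouth',[469.5,20.3,77]),('grip',[565.6,42.5,132])]: print(n,'w',proj(d,q),'s',proj(s,q),'t',proj(t,q))
i=np.hstack([cv2.resize(d['pixels'][160:460,200:500],(400,400)),cv2.resize(s['pixels'][150:350,260:460],None,fx=2,fy=2)])
cv2.imwrite('pics/w6c.png',i)
E
```

```text
[0.0023, 0.0001, 0.0247, -0.01, -0.0, 0.01] ,
[0.0023, 0.0001, 0.0247, -0.01, -0.0, 0.01] ,
[0.0023, 0.0001, 0.0247, -0.01, -0.0, 0.01] ,
[0.0023, 0.0001, 0.0247, -0.01, -0.0, 0.01] ,
pos [469.5  19.9 199.3] F [-0.2 -0.8  0.1] w 87.8 t 17.525
smouth w [[323.63636942 239.37501859]] s [[337.12905084 237.37362516]] t [[320.50522241 234.816125  ]]
sbot w [[323.40044638 210.69280249]] s [[337.37256791 268.8192094 ]] t [[320.04381468 242.2079893 ]]
amouth w [[323.53515704 227.07017829]] s [[337.22081909 249.2237449 ]] t [[320.32870196 237.64402571]]
grip w [[323.36929742 373.2020284 ]] s [[378.52841013 208.68439622]] t [[310.56272279 188.84900506]]
```

View pics/w6c.png

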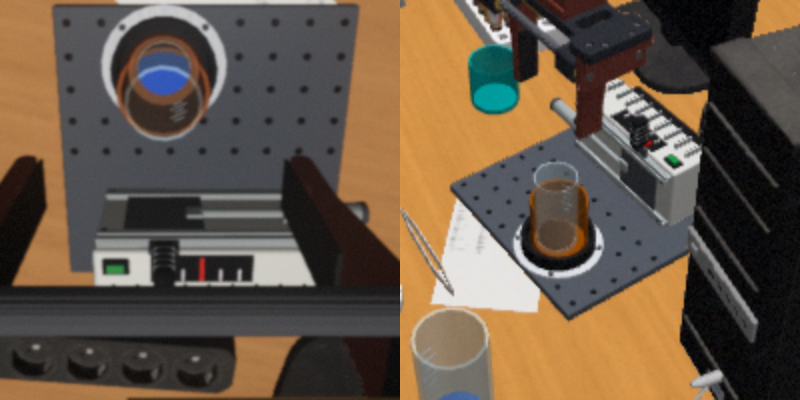

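Both views show the sample nested upright in the amber beaker in the holder: mouth at wrist ≈ (323,235), predicted (324,239). The shutter grip is at wrist ≈ (322,356) and side ≈ (380,215), which agrees with (566,42). Moving above the grip.

>>> carry_out(
  commands=[
    [0,0,0.015,0,0,0],
    [0.002,0,0.025,0,0,0],
    [0.004,0,0.028,0,0,0],
    [0.004,0,0.02,0,0,0],
    [0,0,0.007,0,0,0],
    [0,0,0,0,0,0],
  ],
)

```text
t: 18.42
ee_pos: [565.3, 42.8, 181.7]
orientation: [-0.179, 1.574, 0.179]
ft_force: [-0.1, -0.0, 0.7]
width: 88.0
```

```bash
python3 - <<'E'
from h import *
plan([565.6,42.5,107],103.1,5)
d=shot('wrist','w7')
for q in([565.6,42.5,132],[565.6-8*.974,42.5-8*.225,132],[565.6-8*.974,42.5-8*.225,96]): print(proj(d,q))
cv2.imwrite('pics/w7c.png',cv2.resize(d['pixels'][120:360,200:440],None,fx=2,fy=2))
E
```

```text
[0.0149, -0.0001, 0.0002, -0.01, -0.12, -0.01] ,
[0.0149, -0.0001, 0.0002, -0.01, -0.12, -0.01] ,
[0.0149, -0.0001, 0.0001, -0.01, -0.12, -0.01] ,
[0.0149, -0.0001, 0.0001, -0.01, -0.12, -0.01] ,
[0.0149, -0.0001, 0.0001, -0.01, -0.12, -0.01] ,
pos [565.3  42.8 181.7] F [-0.1 -0.   0.7] w 88.0 t 18.425
[[322.45062437 260.70704167]]
[[322.47017558 248.63121771]]
[[322.38938529 232.07916341]]
```

View pics/w7c.png

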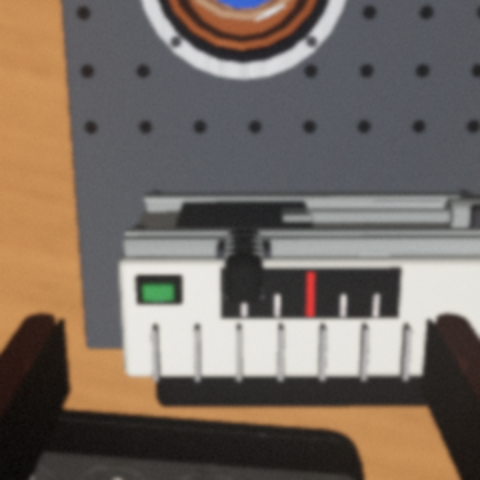

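Crop: the grip top is at (321.5,260) in the full frame, against (322.4,260.7). The red middle mark is at crop (311,293). Descend to z = 107.

>>> carry_out(
  commands=[
    [0.014,-0.0005,0,0,0,0],
    [0.018,0,0,0,0,0],
    [0.018,0,0,0,0,0],
    [0.012,0,0,0,0,0],
    [0.006,0,0,0,0,0],
    [0,0,0,0,0,0],
  ],
)

```text
t: 19.23
ee_pos: [561.0, 41.3, 109.8]
orientation: [-0.178, 1.576, 0.179]
ft_force: [0.0, 0.5, -0.8]
width: 88.0
```

>>> carry_out(
  commands=[
    [0.002,0,0.004,0,0,0],
    [0.001,0,0.001,0,0,0],
    [0,0,0,0,0,0],
  ],
)

```text
t: 19.6
ee_pos: [567.3, 42.6, 107.8]
orientation: [-0.178, 1.573, 0.179]
ft_force: [0.4, -0.3, -0.7]
width: 87.7
```

>>> carry_out(
  commands=[
    [0,0,0,0,0,0],
    [0,0,0,0,0,0],
    [0,0,0,0,0,0],
    [0,0,0,0,0,0],
    [0,0,0,0,0,0],
    [0,0,0,0,0,0],
    [0,0,0,0,0,0],
    [0,0,0,0,0,0],
  ],
  grip=1,
)

```text
t: 20.6
ee_pos: [567.4, 42.7, 108.2]
orientation: [-0.178, 1.573, 0.179]
ft_force: [-1.2, 5.2, 1.6]
width: 11.8
```

```bash
python3 - <<'E'
from h import *
o=ctrl.get_obs(); p=o['ee_pos'][:2]; y=np.radians(13.15); print('along slide from closed grip',(p-[565.6,42.5])@[-np.sin(y),np.cos(y)]); plan([565.6,42.5,107],103.1,1)
E
```

```text
along slide from closed grip -0.1837979052974212
[0.0012, 0.0002, -0.0018, -0.09, -0.52, -0.07] ,
pos [567.4  42.7 108.2] F [-1.2  5.2  1.6] w 11.8 t 20.6
```

>>> carry_out(
  commands=[
    [0,0.003,0,0,0,0],
    [0,0.004,0,0,0,0],
    [0,0.004,0,0,0,0],
    [0,0.004,0,0,0,0],
    [0,0,0,0,0,0],
  ],
)

```text
t: 21.22
ee_pos: [564.4, 55.6, 108.2]
orientation: [-0.183, 1.572, 0.176]
ft_force: [0.8, -5.6, -0.4]
width: 12.0
```

```bash
python3 - <<'E'
from h import *
o=ctrl.get_obs(); p=o['ee_pos'][:2]; y=np.radians(13.15); print('travel',(p-[567.4,42.7])@[-np.sin(y),np.cos(y)]); plan([565.6,42.5,107],103.1,1)
E
```

```text
travel 13.287712433342246
[0.0012, -0.0131, -0.0018, -0.02, -0.51, 0.18] ,
pos [564.4  55.6 108.2] F [ 0.8 -5.6 -0.4] w 12.0 t 21.225
```

>>> carry_out(
  commands=[
    [0,0.004,0,0,0,0],
    [0,0.004,0,0,0,0],
    [0,0.003,0,0,0,0],
    [0,0.001,0,0,0,0],
    [0,0,0,0,0,0],
  ],
)

```text
t: 21.85
ee_pos: [562.3, 64.7, 108.2]
orientation: [-0.187, 1.571, 0.173]
ft_force: [1.8, -7.2, -1.0]
width: 11.7
```

```bash
python3 - <<'E'
from h import *
o=ctrl.get_obs(); p=o['ee_pos'][:2]; y=np.radians(13.15); print('travel',(p-[567.4,42.7])@[-np.sin(y),np.cos(y)]); print(o['ft_force'],o['width'])
d=shot('side','s8'); cv2.imwrite('pics/s8c.png',np.hstack([cv2.resize(d['pixels'][150:290,290:430],(560,560),interpolation=cv2.INTER_CUBIC)]))
E
```

```text
travel 22.635824560203353
[ 1.843432   -7.18186837 -1.00949394] 11.715739959433861
```

View pics/s8c.png

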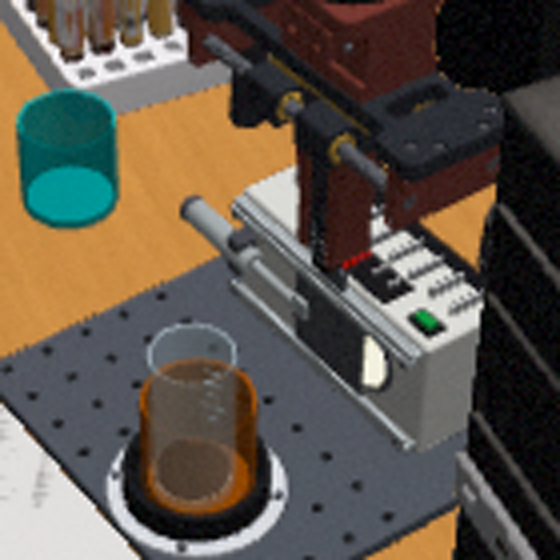

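The side crop shows the fingers on the grip near the red mark, the aperture about half open, and both beakers upright and nested. The spring force of 7.4 N matches 22.6 mm of travel. Adding about 2 mm, then checking that it holds.

>>> carry_out(
  commands=[
    [0,0.003,0,0,0,0],
    [0,0.001,0,0,0,0],
    [0,0,0,0,0,0],
    [0,0,0,0,0,0],
    [0,0,0,0,0,0],
    [0,0,0,0,0,0],
  ],
)

```text
t: 22.65
ee_pos: [562.2, 65.0, 108.2]
orientation: [-0.191, 1.57, 0.168]
ft_force: [2.0, -7.2, -1.3]
width: 12.0
```

>>> carry_out(
  commands=[
    [0,0,0,0,0,0],
    [0,0,0,0,0,0],
    [0,0,0,0,0,0],
    [0,0,0,0,0,0],
  ],
)

```text
t: 23.15
ee_pos: [562.7, 63.0, 108.2]
orientation: [-0.192, 1.569, 0.165]
ft_force: [1.7, -6.3, -0.2]
width: 11.9
```

```bash
python3 - <<'E'
from h import *
o=ctrl.get_obs(); p=o['ee_pos'][:2]; y=np.radians(13.15); print('travel',(p-[567.4,42.7])@[-np.sin(y),np.cos(y)]); print(o['ft_force'],o['width'],o['t'])
E
```

```text
travel 20.851317761576194
[ 1.7342718  -6.30135228 -0.20233892] 11.885810158442585 23.15
```

Zero rows creep back by about 0.5 mm each, because each one re-bases on the measured pose. I'll compensate for that in the holding rows.

>>> carry_out(
  commands=[
    [0,0.003,0,0,0,0],
    [0,0.002,0,0,0,0],
    [0,0.001,0,0,0,0],
    [0,0.0006,0,0,0,0],
    [0,0.0006,0,0,0,0],
    [0,0.0006,0,0,0,0],
  ],
)

```text
t: 23.9
ee_pos: [561.8, 67.0, 108.2]
orientation: [-0.195, 1.569, 0.16]
ft_force: [1.2, -8.0, -1.1]
width: 11.8
```

```bash
python3 - <<'E'
from h import *
o=ctrl.get_obs(); p=o['ee_pos'][:2]; y=np.radians(13.15); print('travel',(p-[567.4,42.7])@[-np.sin(y),np.cos(y)]); print(o['ft_force'],o['width'],o['t'])
E
```

```text
travel 24.912701295490262
[ 1.15627518 -7.9601242  -1.06416087] 11.798681397843428 23.9
```

>>> carry_out(
  commands=[
    [0,0.0007,0,0,0,0],
    [0,0.0006,0,0,0,0],
    [0,0.0006,0,0,0,0],
    [0,0.0006,0,0,0,0],
    [0,0.0006,0,0,0,0],
    [0,0.0006,0,0,0,0],
  ],
)

```text
t: 24.65
ee_pos: [561.8, 66.9, 108.2]
orientation: [-0.199, 1.568, 0.156]
ft_force: [2.0, -6.7, -1.2]
width: 12.0
```

```bash
python3 - <<'E'
from h import *
y=np.radians(13.15)
def tr():
    o=ctrl.get_obs(); print('travel',(o['ee_pos'][:2]-[567.4,42.7])@[-np.sin(y),np.cos(y)],o['ft_force'].round(1),o['width'],o['t'])
tr(); s=shot('side','s9')
for i in range(5): ctrl.get_image('side')
tr()
t=shot('top','t9')
cv2.imwrite('pics/s9c.png',np.hstack([cv2.resize(s['pixels'][150:290,290:430],(400,400)),cv2.resize(t['pixels'][170:270,260:360],(400,400))]))
E
```

```text
travel 24.886256553913448 [ 2.  -6.7 -1.2] 11.952053568377913 24.65
travel 24.910454428004936 [ 1.3 -8.7 -0.8] 11.956453326837309 24.95
```

View pics/s9c.png

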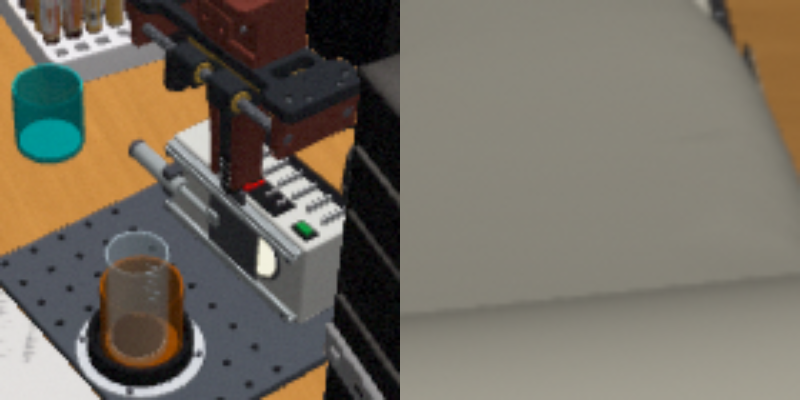

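The side view shows the grip held at the red mark and the beakers nested upright and untouched. The top view is blocked by the arm. The hold was steady at 24.9 mm over 0.3 s, so I'm handing in.

```bash
python3 -c "
from h import *
ctrl.close_job()
o=ctrl.get_obs(); y=np.radians(13.15); print((o['ee_pos'][:2]-[567.4,42.7])@[-np.sin(y),np.cos(y)],o['ft_force'],o['width'],o['t'])"
```

```text
the job is handed in; nothing more can be done
the job is handed in; nothing more can be done
```

The job is handed in; no verdict came back. The amber filter beaker stands in the round holder with the small clear sample beaker inside it. The gripper is holding the shutter at half open.

**Beakers:** each was lowered until it touched down at the height predicted from the given sizes: amber at TCP 39.2 mm (39.7 predicted), sample at 83.9 mm (83.9 predicted). The last side view showed both upright, nested and clear of the arm.

**Shutter:** travel read 24.9 mm, steady over 0.3 s with the target held. Force on the wrist was 7 to 9 N, against about 8.1 N expected from the spring.

**Checks that failed or disagreed:**
- The shutter crept back to about 20.9 mm during zero-motion holding rows. I brought it back to 24.9 mm and added a small compensating push to each holding row.
- The last top view was blocked by the arm, so the final look relies on the side camera.
- The bystanders were not measured again at the end. The arm stayed clear of them.
- The state could not be read after hand-in.

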